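Set the valve half open and show its marker to the camera in the mirror

ROBOT

A 6-joint arm with a two-finger parallel gripper is mounted at the origin on a cart in front of the work surface, level with it; the furniture and walls round the work are solid. World frame = base frame: x ahead of the robot, y to its left, z up, the work surface at z = 0. Lengths are in m, angles in rad, forces in N, time in s.
With the tool pointing down it reaches from about 0.3 to 0.85 m from the base axis. Payload 5.4 kg.
Tool frame: the origin (TCP) lies at the very end of the fingers, on their centre line; the grasp point (between the pads) lies 19 mm behind it; z points along the fingers, y is the line along which they close (so a half turn about z gives the same grasp; the last joint's range is limited). The gripper opens to 85 mm and grips with 20 to 120 N. Pads are 22 mm wide; open, the fingers measure 114 mm over their backs; the gripper's body (76 mm by 85 mm) begins 54 mm behind the grasp point. The pads swing forward as they close: fully open they stand 13 mm farther back than shut.
Start: joints at [0.97, 0.158, 1.597, -0, 1.386, -0.21], TCP at [0.219, 0.532, 0.231] pointing down, gripper open.
Joint ranges: [-2.91, 2.91], [-0.94, 2.29], [0.18, 2.7], [-1.29, 4.43], [0.17, 2.64], [-3, 3]. Speed limits (rad/s): [2.57, 2.57, 3.14, 3.14, 3.14, 3.14].

INTERFACE

Orientations are given as a rotation vector (axis times angle).
In Python, from bench import read_state, imaging, robot gives the robot as it stands. The module is installed in compiled form; this text tells all that it offers.
- The arm moves only by the tool jog_arm, never from a script. Its argument "steps" is a list that holds one entry, the list of rows, each a list of 7 numbers: the opening, from 0 (shut) to 1 (fully open), then the shift along the tool's x, y, z in m, then the turn, a rotation vector about the tool's x, y, z in degrees. In form: [[[grip, tx, ty, tz, ax, ay, az], ...]]. A call has 1 to 10 rows; each row shifts and turns the commanded pose from where the row before left it, along the tool's axes as they then stand; what a row does not reach is not made up. A row lasts 1/10 s, in which the tool goes at most 50 mm and 8.59 degrees, less where a joint would pass 70% of its speed; a pose out of reach is approached as far as the arm can. A call is refused whole if a number of a shift passes 0.05 or a number of a turn 8.59, either way. A call with a gripper value outside its range is refused whole. The fingers move at their own pace and stop on an object; "squeeze" is the grip in N (left out, the last holds). Time passes only in rows, so rows that do not move let the fingers close. It gives the time, the measured TCP pose, the force, the opening and the grip force at its end, in the units of the state.
- read_state(): the state, without advancing time (a new reading comes with each control period).
- imaging.grab_frame(name): name is "side" or "top" or "wrist"; returns (picture, depth): 420x560x3 uint8, red, green, blue; 420x560 float32, m along the optical axis (not along the pixel's ray), 0 where there is no reading.
- imaging.calibration(name): a dict with "fx", "fy", "cx", "cy" (pixels), "view" (4x4, takes a point from world to camera coordinates). Camera axes: x right, y down, z forward; pixel columns grow to the right and rows downward; lengths in m; the calibration is good to about 2 mm. A picture is of the moment at which its call begins: read the wrist's pose just before it. calibration takes no time and is no camera call; for the wrist camera it gives the pose at the moment of the call.
- robot.finish_job(): hands the job in; it is judged then, once.
The state is a dict: "time": time; "joints": joint angles; "dq": joint speeds; "joint_efforts": joint torques, N m; "tcp_pos": TCP position; "ee_rot": TCP orientation; "force": force on the tool from outside, world axes, zero at the start; "torque": the same for the moment, N m; "opening": finger opening in m; "finger_force": force on a finger pad.
Only numpy, scipy, OpenCV 4.12 (cv2) and the standard library are available. Lean on these libraries where they do the work, as an engineer would, in place of code of your own. Each camera call takes 0.05 s, during which the arm holds its last target. There are 200 camera calls.

TASK

Turn the lever of the small ball valve to half open (45 degrees, the longest tick) and let go of it. Then take the grip bar on top of the swivelling mirror and turn it until the camera on the same rail sees the white post at the end of the valve lever in the middle of the mirror, and finish while holding the mirror still there by its grip bar, because its spring swings it back if it is let go. Leave the other things on the worktop where they are.

Things in the scene. Friction and masses are not known exactly. Their poses are not given: they have to be found in the camera images.
- valve_stand: Small ball valve on an aluminium bracket bolted to the worktop (fixed; base 76 x 100 mm, steel pipe 150 mm long along its y, axis 38 mm up). Origin under the spindle; the spindle is vertical (z). A fixed black disc (80 mm wide, top 65 mm up) under the lever has white ticks every 15 degrees from closed to open, the longest one at half open (45 degrees).
- valve_lever (a joint): Opening of the valve in rad: 0 = closed stop, lever along the stand's -x (across the pipe); 1.571 = fully open stop, lever along the stand's -y (along the pipe); grows anticlockwise seen from above; half open = 0.785. Stiff enough to stay where it is left (about 1 N at the post moves it); steel lever 13 mm wide, its top 77 mm up.
- marker (a point): The marker: the upright white post at the end of the valve lever, a cylinder 16 mm wide from 77 to 115 mm above the worktop, 60 mm from the spindle axis. The point is on its axis 100 mm up. It can be pinched from above to turn the lever; it is also what the camera must see.
- inspection_stand: Aluminium rail 225 x 44 x 12 mm bolted to the worktop (fixed) with an upright swivelling mirror on a column at one end and a grey camera on a column at the other. Origin under the mirror's vertical turning axis, +x along the rail to the camera, z up. Mirror centre, lens and marker are all 100 mm up.
- camera_lens (a point): Front of the camera's lens, 130 mm from the mirror's axis along the stand's +x; the camera (46 x 38 x 38 mm, top 119 mm up) looks straight at the middle of the mirror.
- mirror (a joint): Turn of the upright mirror (face 48 mm wide, 44 high; black frame 73 to 127 mm up) in rad about the vertical axis through the middle of its face. 0 = rest, face squarely toward the camera; grows clockwise seen from above, toward the valve, to the stop at 1.45. A weak spring (0.012 N m at rest, plus 0.06 N m per rad) swings it back to 0 if let go.
- grip_point (a point): Middle of the grey upright grip bar fixed on top of the mirror: on the mirror's axis, 160 mm above the worktop; it turns with the mirror. The bar is 12 mm thick (x, +x being the outward normal of the mirror's face), 40 mm long (y, along the face) and stands from 137 to 173 mm above the worktop.
- sight_line (a point): Imaginary: the camera's line of sight after reflection. Point: middle of the mirror face (on its axis, 100 mm up); +x along the reflected line, which turns twice as far as the mirror; y level, sideways. The marker is in the middle of the mirror when its y here is 0 and x positive: the mirror's normal then halves the level angle at the axis between lens and marker.
- wipes: Bystander: green cardboard box of wipes, 62 x 115 x 89 mm high; origin at the centre of its underside.
- bottle: Bystander: white reagent bottle with blue cap, 49 mm wide, 85 mm high, below the lines of sight; origin at the centre of its underside.
- beaker: Bystander: clear glass beaker, 80 mm wide, 113 mm high; origin at the centre of its underside.
- tape: Bystander: roll of tape lying flat, 66 mm wide, 19 mm high; origin at the centre of its underside.
- notes: Bystander: blue notebook lying flat, 210 x 158 x 12 mm; origin at the centre of its underside.
- tips: Bystander: box of pipette tips, 89 x 118 x 89 mm high; origin at the centre of its underside.
- spare_cup: Bystander: small cup, 38 mm wide, 36 mm high; origin at the centre of its underside.
- tweezers_1: Bystander: steel tweezers, 122 mm long, lying on the notebook.

How it is judged:
By the outcome, as a careful person would: the job done as asked, in the order asked, and still so for the second after the job is handed in, while the arm keeps its last pose, push and grip.
It also fails if it takes over 45 s, if anything falls off the work surface, if the arm or the gripper's body presses on something with over 40 N, if the wrist force passes 120 N, or if a joint passes its speed limit or range.

## Working session

There is one attempt and no reset: what is moved stays moved. The work goes in short steps, Python scripts to look and compute and a tool call to move; the robot and the scene stay as the last step left them, time stands still between calls to the robot, and variables do not carry over. Pictures are saved under pics/ and viewed, at most 10 in all, crops included, and the job is handed in when it is done.

Besides the shell and the picture viewer there is one more tool, called as a command line: name --argument value ..., lists and objects as JSON in quotes. jog_arm: Moves the arm, as the interface text tells. Its arguments: {"type":"object","properties":{"steps":{"type":"array","items":{"type":"array","items":{"type":"array","items":{"type":"number"}}}},"squeeze":{"type":"number"}},"required":["steps"]}

```bash
mkdir -p pics
python3 - <<'E'
from bench import read_state, imaging
import cv2, numpy as np
s=read_state(); print(s)
for n in("top","side"):
    p,d=imaging.grab_frame(n); c=imaging.calibration(n)
    cv2.imwrite(f"pics/{n}0.png",p[:,:,::-1]); np.savez(f"{n}0.npz",p=p,d=d,**c); print(n,c)
E
```

```text
{'time': 0.0, 'joints': array([ 9.69909279e-01,  1.59083577e-01,  1.59825178e+00, -7.55725587e-06,
        1.38619093e+00, -2.10121739e-01]), 'dq': array([-0.00173806, -0.00127948,  0.00082496,  0.0007694 ,  0.0003382 ,
       -0.0007919 ]), 'joint_efforts': array([-4.85629735e-04, -3.96019506e+01, -3.31418610e+01, -3.15924735e-04,
        8.71329481e-03,  1.82062941e-06]), 'tcp_pos': array([0.21869718, 0.53112896, 0.23028771]), 'ee_rot': array([-6.09765686e-01, -3.08107662e+00,  2.79496272e-03]), 'force': array([-0.67287035, -0.42289006,  0.32751251]), 'torque': array([0.07257999, 0.04530822, 0.02898585]), 'finger_force': 0.0, 'opening': 0.08543845208511511}
top {'fx': 506.70772604899315, 'fy': 506.70772604899315, 'cx': 276.20473268681366, 'cy': 208.14520350733963, 'view': array([[ 0.02558052, -0.99943586,  0.02176245, -0.02574761],
       [-0.99089638, -0.02822824, -0.13163406,  0.50103163],
       [ 0.13217412, -0.01819707, -0.99105947,  1.57719499],
       [ 0.        ,  0.        ,  0.        ,  1.        ]])}
side {'fx': 435.34802985760604, 'fy': 435.34802985760604, 'cx': 288.33790848620487, 'cy': 203.2253101057056, 'view': array([[ 0.93731105, -0.3479158 , -0.0200648 , -0.48006804],
       [-0.18844562, -0.45757152, -0.86897442,  0.19185184],
       [ 0.29314885,  0.81828045, -0.49445005,  1.4709351 ],
       [ 0.        ,  0.        ,  0.        ,  1.        ]])}
```

View pics/top0.png

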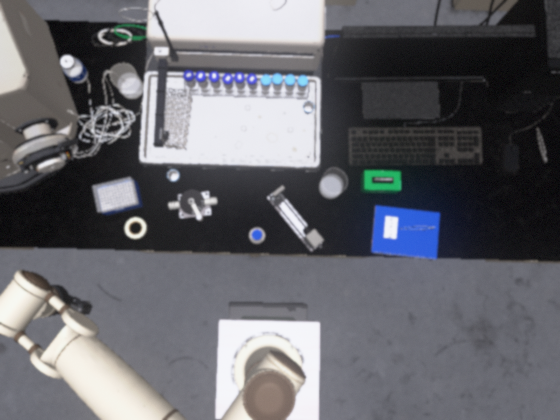

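View pics/side0.png

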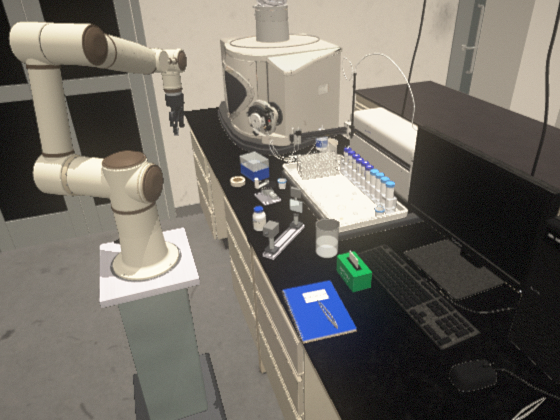

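The top view shows the valve at about (192,204), the mirror at (277,190), the rail's camera at (315,240), the bottle at (257,235) and the beaker at (333,183). I'll enlarge the part with the valve and the mirror.

```bash
cat > h.py <<'E'
import numpy as np, cv2
def onplane(c,u,v,z):
    V=np.array(c["view"]);R=V[:3,:3];o=-R.T@V[:3,3]
    r=R.T@np.array([(u-c["cx"])/c["fx"],(v-c["cy"])/c["fy"],1]); return o+r*(z-o[2])/r[2]
def proj(c,P):
    V=np.array(c["view"]);q=V[:3,:3]@np.array(P)+V[:3,3]; return np.array([c["fx"]*q[0]/q[2]+c["cx"],c["fy"]*q[1]/q[2]+c["cy"]])
E
python3 - <<'E'
from h import *
c=np.load("top0.npz")
for n,u,v,z in(("spindle",191,201,.077),("post",197,214,.115),("mirror",277,190,.17),("cam",315,240,.119)): print(n,onplane(c,u,v,z).round(3))
cv2.imwrite("pics/topc.png",cv2.resize(c["p"][160:260,150:350,::-1],(800,400),interpolation=cv2.INTER_CUBIC))
E
```

```text
spindle [0.51  0.252 0.077]
post [0.466 0.227 0.115]
mirror [ 0.537 -0.011  0.17 ]
cam [ 0.397 -0.129  0.119]
```

View pics/topc.png

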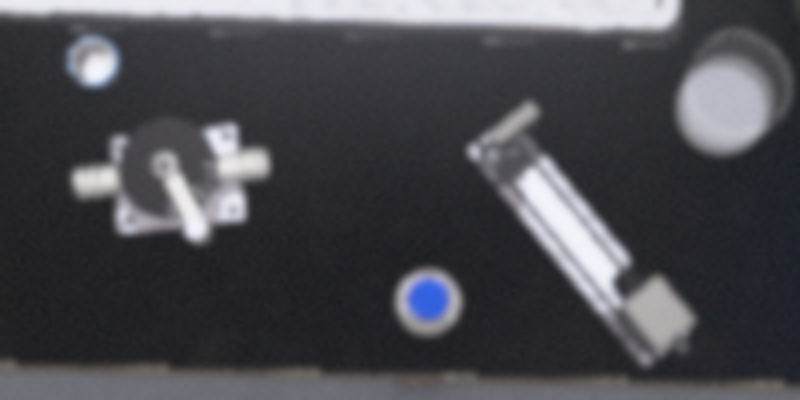

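The crop shows the spindle at full-image pixel (191,200), with the post below it at about (199,218). The grip bar is at (277,190), and the lever is already open a little. I'll move up and over for a view from the wrist camera.

jog_arm --steps '[[[1, -0.034, -0.023, -0.025, 0, 0, 0], [1, -0.034, -0.023, -0.025, 0, 0, 0], [1, -0.034, -0.023, -0.025, 0, 0, 0], [1, -0.034, -0.023, -0.025, 0, 0, 0], [1, -0.034, -0.023, -0.025, 0, 0, 0], [1, -0.034, -0.023, -0.02, 0, 0, 0], [1, -0.034, -0.023, 0, 0, 0, 0], [1, -0.034, -0.023, 0, 0, 0, 0], [1, -0.034, -0.023, 0, 0, 0, 0], [1, -0.034, -0.023, 0, 0, 0, 0]]]'

```text
time: 1.1
tcp_pos: [0.4463, 0.1879, 0.376]
ee_rot: [-0.61, -3.081, 0.0]
force: [1.0, 0.7, -0.1]
opening: 0.0851
finger_force: 0.0
```

Run:
```python
from bench import read_state, imaging
import cv2, numpy as np
s=read_state(); print(s["tcp_pos"],s["ee_rot"],s["joints"],s["time"])
c=imaging.calibration("wrist");p,d=imaging.grab_frame("wrist"); s=read_state(); print(s["tcp_pos"],c)
cv2.imwrite("pics/w1.png",p[:,:,::-1]); np.savez("w1.npz",p=p,d=d,**c)
```

```text
[0.4462846  0.18789417 0.37595649] [-6.09978816e-01 -3.08135335e+00  8.20751863e-05] [ 1.48213499e-01 -1.35293100e-01  1.61219216e+00  1.00957712e-04
  1.66512957e+00 -1.03171051e+00] 1.1
[0.4491157  0.18316905 0.37538235] {'fx': 342.27641945798143, 'fy': 342.27641945798143, 'cx': 279.5657452906378, 'cy': 210.8071114959022, 'view': array([[ 3.81359126e-01,  9.24426963e-01,  8.52280148e-05,
        -3.42503317e-01],
       [ 8.78716307e-01, -3.62530478e-01,  3.10530682e-01,
        -4.07522573e-01],
       [ 2.87093833e-01, -1.18348818e-01, -9.50563353e-01,
         4.11053429e-01],
       [ 0.00000000e+00,  0.00000000e+00,  0.00000000e+00,
         1.00000000e+00]])}
```

View pics/w1.png

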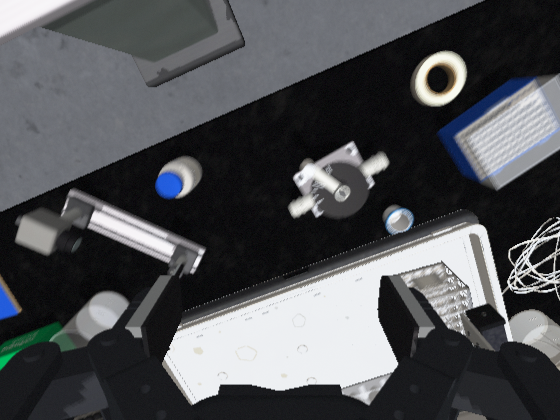

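The wrist view shows the valve spindle at about (342,193), the post at about (308,167), and the mirror bar at about (180,262), partly behind a finger. I'll move back and lower for a sharper look at the valve once the arm has settled.

jog_arm --steps '[[[1, 0.025, 0, 0.03, 0, 0, 0], [1, 0.025, 0, 0.03, 0, 0, 0], [1, 0.025, 0, 0.03, 0, 0, 0], [1, 0, 0, 0, 0, 0, 0], [1, 0, 0, 0, 0, 0, 0]]]'

```text
time: 1.65
tcp_pos: [0.3759, 0.2181, 0.2858]
ee_rot: [-0.609, -3.081, 0.001]
force: [-0.4, 0.1, 1.2]
opening: 0.0852
finger_force: 0.0
```

Run:
```python
from bench import read_state, imaging
import cv2, numpy as np
from h import *
c=imaging.calibration("wrist");p,d=imaging.grab_frame("wrist"); s=read_state(); print(s["tcp_pos"])
np.savez("w2.npz",p=p,d=d,**c)
q=proj(c,[.5,.245,.08]).astype(int);print(q)
x0,y0=np.clip(q-[100,75],0,[360,270]);print(x0,y0)
cv2.imwrite("pics/w2.png",cv2.resize(p[y0:y0+150,x0:x0+200,::-1],(800,600),interpolation=cv2.INTER_CUBIC))
```

```text
[0.3771972  0.21813248 0.28731011]
[344 271]
244 196
```

View pics/w2.png

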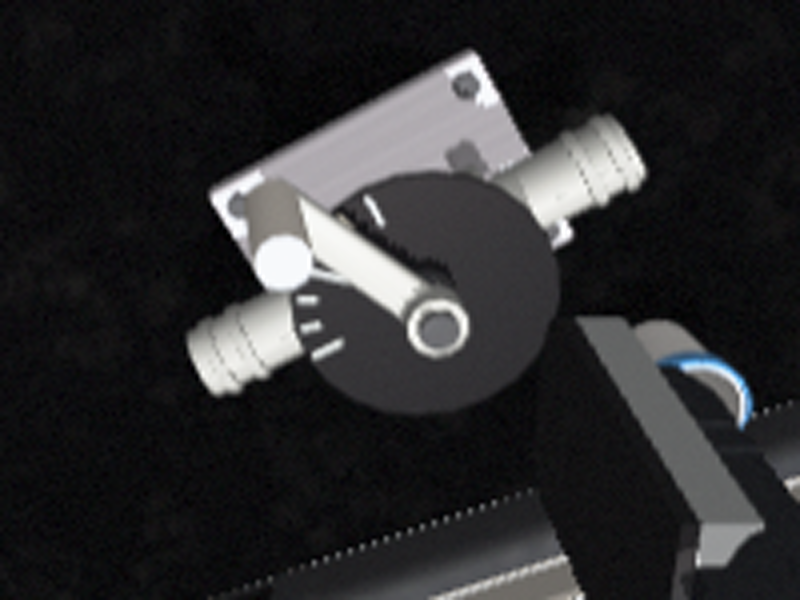

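The crop (4x, offset 244,196) shows the post top at (284,261), the disc centred at about (430,292), the closed tick at (373,210), the open tick at (327,350) and the longest tick at about (325,272) by the post.

Run:
```python
from h import *
c=np.load("w2.npz")
f=lambda u,v,z: onplane(c,u/4+244-.4,v/4+196-.4,z)[:2]
a=np.degrees
S=np.array([f(300,292,.065),f(560,292,.065)]); print(S)
L,R,T,B=f(299,285,.065),f(560,285,.065),f(440,171,.065),f(430,413,.065)
print("disc w",np.linalg.norm(L-R),np.linalg.norm(T-B))
# circle fit from edge points
P=np.array([f(*q,.065) for q in((560,285),(545,225),(510,188),(440,171),(430,413),(340,375),(380,402),(500,390),(545,340))])
A=np.c_[2*P,np.ones(len(P))];x=np.linalg.lstsq(A,(P**2).sum(1),rcond=None)[0];C=x[:2];print("centre",C,"r",np.sqrt(x[2]+C@C))
ang=lambda p:a(np.arctan2(*(p-C)[::-1]))%360
for q in((365,197),(381,222),(342,344),(314,357),(303,329),(320,325),(298,301),(318,300)):
    p=f(*q,.065);print("tick",q,ang(p).round(1),np.linalg.norm(p-C).round(4))
p=f(284,261,.115);print("post",p,ang(p),np.linalg.norm(p-C))
p1,p2=f(622,152,.052),f(208,362,.052);print("pipe ang",a(np.arctan2(*(p2-p1)[::-1]))%360,np.linalg.norm(p1-p2))
```

```text
[[0.49341099 0.2178494 ]
 [0.52252709 0.28866123]]
disc w 0.07672312047232707 0.0794541310948905
centre [0.50878363 0.25341476] r 0.03878338432997204
tick (365, 197) 191.8 0.0376
tick (381, 222) 192.3 0.0283
tick (342, 344) 280.6 0.0305
tick (314, 357) 279.5 0.0398
tick (303, 329) 264.8 0.0392
tick (320, 325) 265.1 0.034
tick (298, 301) 251.0 0.0393
tick (318, 300) 251.0 0.0334
post [0.4570794  0.22127307] 211.86696017420658 0.06088033902452452
pipe ang 277.7486683417019 0.13983859304264254
```

The ticks put closed at a world angle of about 190.6°, so half open is 235.6°. The post is at 211.9° with a radius of 60.9 mm, against 60 expected. I'll go above the post with the fingers closing tangentially.

jog_arm --steps '[[[1, -0.0365, 0.0168, 0, 0, 0, 0], [1, -0.0365, 0.0168, 0, 0, 0, 0], [1, 0, 0, 0.01, 0, 0, -8.3], [1, 0, 0, 0.01, 0, 0, -8.3], [1, 0, 0, 0.01, 0, 0, -8.3], [1, 0, 0, 0.01, 0, 0, -8.3], [1, 0, 0, 0.01, 0, 0, -8.3], [1, 0, 0, 0.01, 0, 0, -8.3], [1, 0, 0, 0.01, 0, 0, -8.3], [1, 0, 0, 0.01, 0, 0, -8.3]]]'

```text
time: 2.7
tcp_pos: [0.4592, 0.2212, 0.208]
ee_rot: [-1.183, 2.906, -0.001]
force: [-0.4, -0.6, 0.1]
opening: 0.0855
finger_force: 0.0
```

jog_arm --steps '[[[0.6, 0, 0, 0.02, 0, 0, 0], [0.6, 0, 0, 0, 0, 0, 0], [0.6, 0, 0, 0, 0, 0, 0], [0.6, 0, 0, 0, 0, 0, 0]]]'

```text
time: 3.1
tcp_pos: [0.4582, 0.2214, 0.1881]
ee_rot: [-1.175, 2.91, -0.001]
force: [-0.5, 0.2, -0.5]
opening: 0.0513
finger_force: 0.0
```

```bash
cat >> h.py <<'E'
from scipy.spatial.transform import Rotation as Ro
def togo(x,y,z):
    from bench import read_state
    s=read_state();R=Ro.from_rotvec(s["ee_rot"]).as_matrix()
    print("t",s["time"],"tcp",s["tcp_pos"].round(4),"yaw_y",np.degrees(np.arctan2(R[1,1],R[0,1])).round(1),"tilt",R[:,2].round(3),"j6",s["joints"].round(2),"open",s["opening"].round(4))
    print("tool shift",(R.T@(np.array([x,y,z])-s["tcp_pos"])).round(4))
E
python3 -c "
from h import *
togo(.457,.2213,.088)"
```

```text
Traceback (most recent call last):
  File "h.py", line 11, in togo
    print("t",s["time"],"tcp",s["tcp_pos"].round(4),"yaw_y",np.degrees(np.arctan2(R[1,1],R[0,1])).round(1),"tilt",R[:,2].round(3),"j6",s["joints"].round(2),"open",s["opening"].round(4))
                                                                                                                                                                   ^^^^^^^^^^^^^^^^^^
AttributeError: 'float' object has no attribute 'round'
```

jog_arm --steps '[[[0.6, 0, 0, 0.025, 0, 0, 0], [0.6, 0, 0, 0.025, 0, 0, 0], [0.6, 0, 0, 0.025, 0, 0, 0], [0.6, 0, 0, 0.022, 0, 0, 0], [0.6, 0, 0, 0, 0, 0, 0], [0, 0, 0, 0, 0, 0, 0], [0, 0, 0, 0, 0, 0, 0], [0, 0, 0, 0, 0, 0, 0], [0, 0, 0, 0, 0, 0, 0]]]' --squeeze 20

```text
time: 4.0
tcp_pos: [0.4584, 0.2216, 0.0913]
ee_rot: [-1.176, 2.909, -0.001]
force: [-0.9, -0.3, 6.7]
opening: 0.0145
finger_force: 21.4
```

```bash
sed -i 's/s\["opening"\].round(4)/round(s["opening"],4)/' h.py; python3 -c "
from h import *
togo(.4749,.2039,.09)"
```

```text
t 4.0 tcp [0.4584 0.2216 0.0913] yaw_y 134.0 tilt [ 0.004  0.001 -1.   ] j6 [ 0.21  0.15  1.91 -0.    1.08 -2.13] open 0.0145
tool shift [ 0.0004 -0.0242  0.0014]
```

jog_arm --steps '[[[0, 0.0008, -0.0048, 0, 0, 0, 0], [0, 0.0004, -0.0048, 0, 0, 0, 0], [0, 0, -0.0048, 0, 0, 0, 0], [0, -0.0004, -0.0048, 0, 0, 0, 0], [0, -0.0008, -0.0048, 0, 0, 0, 0], [0, 0, 0, 0, 0, 0, 0], [0, 0, 0, 0, 0, 0, 0], [0, 0, 0, 0, 0, 0, 0]]]'

```text
time: 4.8
tcp_pos: [0.4739, 0.2041, 0.0908]
ee_rot: [-1.178, 2.911, -0.001]
force: [-2.7, 0.2, 7.0]
opening: 0.0151
finger_force: 21.9
```

```bash
python3 -c "
from h import *
togo(.4749,.2039,.09)"
```

```text
t 4.8 tcp [0.4739 0.2041 0.0908] yaw_y 134.0 tilt [ 0.001 -0.    -1.   ] j6 [ 0.17  0.17  1.89 -0.    1.09 -2.17] open 0.0151
tool shift [-0.0005 -0.0009  0.0008]
```

jog_arm --steps '[[[0.6, 0, 0, 0, 0, 0, 0], [0.6, 0, 0, 0, 0, 0, 0], [0.6, 0, 0, 0, 0, 0, 0], [0.6, 0, 0, -0.03, 0, 0, 0], [0.8, 0, 0, -0.05, 0, 0, 0], [1, 0.01, 0, -0.05, 0, 0, 0], [1, 0.03, 0, -0.03, 0, 0, 0], [1, 0, 0, 0, 0, 0, 0], [1, 0, 0, 0, 0, 0, 0], [1, 0, 0, 0, 0, 0, 0]]]'

```text
time: 5.8
tcp_pos: [0.4442, 0.1764, 0.2467]
ee_rot: [1.176, -2.91, -0.001]
force: [0.1, -0.1, -0.5]
opening: 0.0856
finger_force: 0.0
```

Run:
```python
from bench import read_state, imaging
from h import *
c=imaging.calibration("wrist");p,d=imaging.grab_frame("wrist"); s=read_state(); print(s["tcp_pos"],s["time"])
np.savez("w3.npz",p=p,d=d,**c)
q=proj(c,[.495,.235,.08]).astype(int);print(q)
x0,y0=np.clip(q-[100,75],0,[360,270]);print(x0,y0)
cv2.imwrite("pics/w3.png",cv2.resize(p[y0:y0+150,x0:x0+200,::-1],(800,600),interpolation=cv2.INTER_CUBIC))
```

```text
[0.44406792 0.17647145 0.24641366] 5.85
[285 266]
185 191
```

View pics/w3.png

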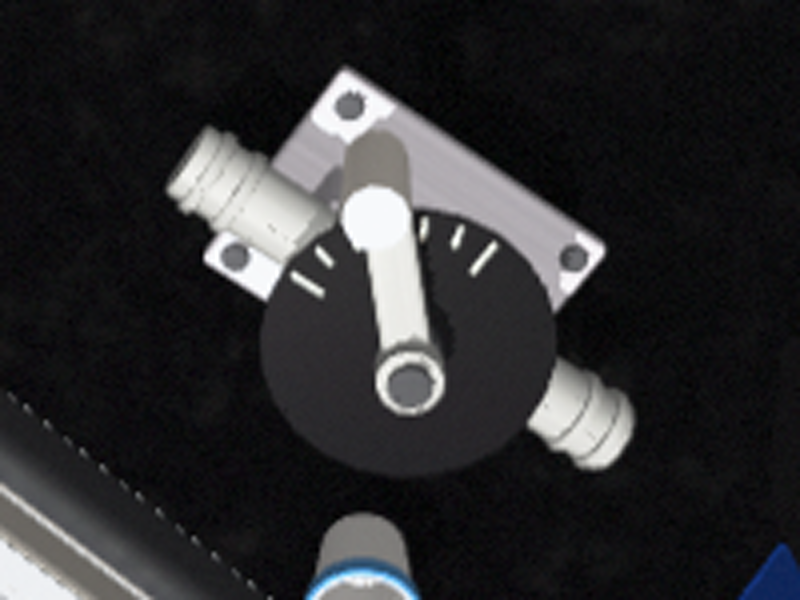

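The crop (4x, offset 185,191) shows the post top at (377,216), the closed tick at (484,258), the 15° and 30° ticks at (458,237) and (425,229), and the 75° and 90° ticks at (324,257) and (308,285).

Run:
```python
from h import *
c=np.load("w3.npz")
f=lambda u,v,z: onplane(c,u/4+185-.4,v/4+191-.4,z)[:2]
P=np.array([f(*q,.065) for q in((262,345),(290,280),(310,438),(405,476),(500,440),(556,345),(525,265),(450,211),(275,395),(545,395))])
A=np.c_[2*P,np.ones(len(P))];x=np.linalg.lstsq(A,(P**2).sum(1),rcond=None)[0];C=x[:2];print("centre",C,"r",np.sqrt(x[2]+C@C))
ang=lambda p:np.degrees(np.arctan2(*(p-C)[::-1]))%360
for n,q in((0,(484,258)),(15,(458,237)),(30,(425,229)),(75,(324,257)),(90,(308,285))):
    p=f(*q,.065);print(n,ang(p).round(1),(ang(p)-n).round(1),np.linalg.norm(p-C).round(4))
p=f(377,216,.115);print("post",p,ang(p),np.linalg.norm(p-C))
h=f(410,383,.083);print("hub",h)
# lever edges on the top plane
l=[f(*q,.077) for q in((372,255),(385,345),(413,255),(430,345))]
for a,b in((0,1),(2,3)): print("lever edge",np.degrees(np.arctan2(*(l[a]-l[b])[::-1]))%360)
```

```text
centre [0.50824319 0.25091283] r 0.03873412345001669
0 187.7 187.7 0.032
15 203.1 188.1 0.034
30 218.0 188.0 0.0342
75 264.7 189.7 0.0345
90 279.9 189.9 0.0323
post [0.47145488 0.20325099] 232.33685743968718 0.06020823022651099
hub [0.50875096 0.25076932]
lever edge 231.3850215751816
lever edge 234.1696593607047
```

The lever is at about 43.7°, roughly 1.2° short. I'll regrip the post and nudge it 1.2 mm further.

jog_arm --steps '[[[0.6, -0.03, 0, 0.03, 0, 0, 0], [0.6, -0.01, 0, 0.03, 0, 0, 0], [0.6, 0, 0, 0, 0, 0, 0], [0.6, 0, 0, 0.04, 0, 0, 0], [0.6, 0, 0, 0.04, 0, 0, 0], [0.6, 0, 0, 0.02, 0, 0, 0], [0.3, 0, 0, 0, 0, 0, 0], [0, 0, 0, 0, 0, 0, 0], [0, 0, 0, 0, 0, 0, 0], [0, 0, 0, 0, 0, 0, 0]]]'

```text
time: 6.85
tcp_pos: [0.4747, 0.2043, 0.0901]
ee_rot: [-1.176, 2.91, -0.001]
force: [-1.5, -1.3, 1.4]
opening: 0.0149
finger_force: 21.8
```

jog_arm --steps '[[[0, -0.0001, -0.0015, 0, 0, 0, 0], [0, 0, 0, 0, 0, 0, 0], [0, 0, 0, 0, 0, 0, 0], [0, 0, 0, 0, 0, 0, 0]]]'

```text
time: 7.25
tcp_pos: [0.4756, 0.2036, 0.09]
ee_rot: [-1.177, 2.91, -0.0]
force: [-3.0, 1.6, 7.5]
opening: 0.0151
finger_force: 22.2
```

jog_arm --steps '[[[0.6, 0, 0, 0, 0, 0, 0], [0.6, 0, 0, 0, 0, 0, 0], [0.6, 0, 0, 0, 0, 0, 0], [0.6, 0, 0, -0.03, 0, 0, 0], [0.8, 0, 0, -0.05, 0, 0, 0], [1, 0.01, 0, -0.05, 0, 0, 0], [1, 0.03, 0, -0.03, 0, 0, 0], [1, 0, 0, 0, 0, 0, 0], [1, 0, 0, 0, 0, 0, 0], [1, 0, 0, 0, 0, 0, 0]]]'

```text
time: 8.25
tcp_pos: [0.4454, 0.1755, 0.2457]
ee_rot: [1.176, -2.91, -0.001]
force: [-0.7, -0.3, -1.0]
opening: 0.0852
finger_force: 0.0
```

Run:
```python
from bench import read_state, imaging
from h import *
from scipy import ndimage
c=imaging.calibration("wrist");p,d=imaging.grab_frame("wrist"); s=read_state(); print(s["tcp_pos"],s["time"])
np.savez("w4.npz",p=p,d=d,**c)
def top(c):
    g=c["p"].astype(int).min(2); x,y=[int(v) for v in proj(c,[.474,.203,.115])]
    m=(g>235); m[:y-25]=0;m[y+25:]=0;m[:,:x-25]=0;m[:,x+25:]=0
    n,l,st,ce=cv2.connectedComponentsWithStats(m.astype(np.uint8))
    i=1+np.argmax(st[1:,4]); print(st[i],ce[i]); return onplane(c,*ce[i],.115)
C=np.array([.5085,.2508])
for f in (np.load("w3.npz"),dict(c,p=p)):
    P=top(f);print(P,np.degrees(np.arctan2(P[1]-C[1],P[0]-C[0]))%360)
```

```text
[0.44533338 0.17557862 0.24545242] 8.3
[271 238  16  25 214] [278.57476636 246.14485981]
[0.47267012 0.20409037 0.115     ] 232.50901443139776
[271 239  16  24 210] [278.76190476 246.47142857]
[0.47376112 0.20321517 0.115     ] 233.8690243471624
```

The nudge moved the lever by 1.36°, so it is now at about 45.0°. Next I'll turn the tool and move over the mirror stand.

jog_arm --steps '[[[1, 0, 0, -0.006, 0, 0, 8.5], [1, 0, 0, -0.006, 0, 0, 8.5], [1, 0, 0, -0.006, 0, 0, 8.5], [1, 0, 0, -0.006, 0, 0, 8.5], [1, 0, 0, -0.006, 0, 0, 8.5], [1, 0, 0, -0.006, 0, 0, 8.5], [1, 0, 0, -0.006, 0, 0, 8.5], [1, 0, 0, -0.006, 0, 0, 8.5], [1, 0, 0, -0.006, 0, 0, 8.5], [1, 0, 0, -0.006, 0, 0, 8.5]]]'

```text
time: 9.3
tcp_pos: [0.4457, 0.1757, 0.3057]
ee_rot: [-1.107, -2.937, 0.003]
force: [0.2, -1.0, 0.1]
opening: 0.0855
finger_force: 0.0
```

jog_arm --steps '[[[1, 0, 0, 0, 0, 0, 8.5], [1, -0.037, -0.0195, 0, 0, 0, 0], [1, -0.037, -0.0195, 0, 0, 0, 0], [1, -0.037, -0.0195, 0, 0, 0, 0], [1, -0.037, -0.0195, 0, 0, 0, 0], [1, -0.037, -0.0195, 0, 0, 0, 0], [1, -0.037, -0.0195, 0, 0, 0, 0], [1, -0.037, -0.0195, 0, 0, 0, 0], [1, 0, 0, 0, 0, 0, 0], [1, 0, 0, 0, 0, 0, 0]]]'

```text
time: 10.3
tcp_pos: [0.5103, -0.1103, 0.3055]
ee_rot: [-1.316, -2.849, -0.001]
force: [0.7, -0.2, 0.3]
opening: 0.0854
finger_force: 0.0
```

jog_arm --steps '[[[1, 0, 0, 0, 0, 0, 0], [1, 0, 0, 0, 0, 0, 0]]]'

```text
time: 10.5
tcp_pos: [0.5104, -0.1088, 0.3069]
ee_rot: [-1.312, -2.854, -0.0]
force: [0.7, 0.4, -0.0]
opening: 0.0855
finger_force: 0.0
```

Run:
```python
from bench import read_state, imaging
from h import *
togo(.51,-.11,.3)
c=imaging.calibration("wrist");p,d=imaging.grab_frame("wrist")
np.savez("w5.npz",p=p,d=d,**c)
cv2.imwrite("pics/w5.png",cv2.resize(p[:,:,::-1],(800,600),interpolation=cv2.INTER_CUBIC))
```

```text
t 10.5 tcp [ 0.5104 -0.1088  0.3069] yaw_y 40.6 tilt [-0.001  0.001 -1.   ] j6 [-0.44 -0.02  1.64  0.    1.53 -1.15] open 0.0855
tool shift [-0.0007 -0.0011  0.0069]
```

View pics/w5.png

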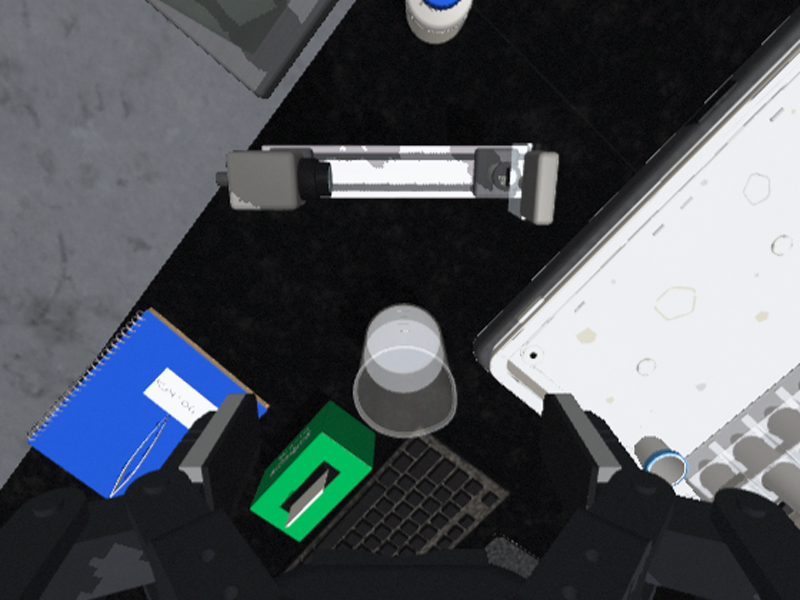

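This view (x1.43) shows the rail running horizontally, the camera block top at about (265,180) with its lens at (330,178), and the grip bar's top at (545,188). I'll use the depth image to get the top faces.

Run:
```python
from h import *
c=np.load("w5.npz");d=c["d"];V=c["view"];R=V[:3,:3]
v,u=np.mgrid[0:420,0:560]
W=(np.stack([(u-c["cx"])/c["fx"]*d,(v-c["cy"])/c["fy"]*d,d],-1)-V[:3,3])@R
def rect(n,cen,r,zl,zh):
    m=(abs(W[...,2]-(zl+zh)/2)<(zh-zl)/2)&(np.hypot(W[...,0]-cen[0],W[...,1]-cen[1])<r)&(d>0)
    # recast pixel rays on the median height plane
    z=np.median(W[m][:,2]);k=cv2.findContours(m.astype(np.uint8),0,2)[0];k=max(k,key=cv2.contourArea)
    P=np.array([onplane(c,*q[0],z)[:2] for q in k]);b=cv2.minAreaRect((P*1000).astype(np.float32))
    print(n,m.sum(),"z",z.round(4),"centre",np.round(b[0],1),"size",np.round(b[1],1),"ang",round(b[2],1)); return b
rect("bar",(.53,-.01),.06,.163,.183)
rect("cam",(.41,-.12),.06,.111,.127)
rect("rail",(.47,-.07),.16,.006,.02)
for q in((263,146),(532,145),(531,198),(250,198)): print(q,onplane(c,q[0]/1.4286-.2,q[1]/1.4286-.2,.012).round(4))
```

```text
bar 844 z 0.1711 centre [533.  -15.8] size [13.8 38.7] ang 40.4
cam 2188 z 0.1172 centre [ 409.  -121.5] size [60.2 37.5] ang 40.5
rail 4113 z 0.0109 centre [463.9 -74.6] size [213.4  42.8] ang 40.3
(263, 146) [ 0.3706 -0.1272  0.012 ]
(532, 145) [0.5437 0.0223 0.012 ]
(531, 198) [ 0.5747 -0.0096  0.012 ]
(250, 198) [ 0.3874 -0.1701  0.012 ]
```

The bar centre is at (0.533, -0.016), and the rail points to 220.4° by both the camera body and the rail itself. The marker lies at about 105.1°, so the normal must be at 162.75°, a turn of 57.6° clockwise.

jog_arm --steps '[[[1, 0.028, 0.0385, 0.01, 0, 0, 0], [1, 0.028, 0.0385, 0.01, 0, 0, 0], [0.6, 0, 0, 0.03, 0, 0, 0], [0.6, 0, 0, 0.03, 0, 0, 0], [0.6, 0, 0, 0, 0, 0, 0], [0.6, 0, 0, 0, 0, 0, 0], [0.6, 0, 0, 0, 0, 0, 0]]]'

```text
time: 11.25
tcp_pos: [0.5337, -0.0178, 0.2296]
ee_rot: [1.314, 2.85, 0.001]
force: [-0.2, -1.3, -0.1]
opening: 0.0512
finger_force: 0.0
```

```bash
python3 -c "
from h import *
togo(.533,-.0158,.143)"
```

```text
t 11.25 tcp [ 0.5337 -0.0178  0.2296] yaw_y 40.5 tilt [ 0.003 -0.001 -1.   ] j6 [-0.26  0.05  1.72  0.    1.37 -0.97] open 0.0512
tool shift [0.0022 0.0005 0.0866]
```

jog_arm --steps '[[[0.6, 0.002, 0, 0.028, 0, 0, 0], [0.6, 0, 0, 0.028, 0, 0, 0], [0.6, 0, 0, 0.028, 0, 0, 0], [0.6, 0, 0, 0, 0, 0, 0], [0.3, 0, 0, 0, 0, 0, 0], [0, 0, 0, 0, 0, 0, 0], [0, 0, 0, 0, 0, 0, 0], [0, 0, 0, 0, 0, 0, 0], [0, 0, 0, 0, 0, 0, 0]]]' --squeeze 40

```text
time: 12.15
tcp_pos: [0.5359, -0.0142, 0.1465]
ee_rot: [1.311, 2.844, 0.012]
force: [13.2, 10.1, -3.4]
opening: 0.0111
finger_force: 43.5
```

```bash
python3 -c "
from h import *
togo(.533,-.0158,.145)"
```

```text
t 12.15 tcp [ 0.5359 -0.0142  0.1465] yaw_y 40.5 tilt [ 0.012  0.003 -1.   ] j6 [-0.26  0.13  1.8   0.01  1.2  -0.96] open 0.0111
tool shift [ 0.0007 -0.0033  0.0015]
```

The bar pushes the tool about 3 mm along +y, so I'll shift the command to relieve it before turning.

jog_arm --steps '[[[0, 0, 0.003, 0, 0, 0, 0], [0, 0, 0, 0, 0, 0, 0], [0, 0, 0, 0, 0, 0, 0]]]'

```text
time: 12.45
tcp_pos: [0.5361, -0.0141, 0.1464]
ee_rot: [1.312, 2.848, 0.003]
force: [2.9, 2.9, 6.2]
opening: 0.0111
finger_force: 44.8
```

```bash
python3 -c "
from h import *
togo(.5359,-.0142,.145)"
```

```text
t 12.45 tcp [ 0.5361 -0.0141  0.1464] yaw_y 40.5 tilt [ 0.006 -0.    -1.   ] j6 [-0.25  0.14  1.8   0.    1.2  -0.96] open 0.0111
tool shift [ 0.     -0.0002  0.0014]
```

jog_arm --steps '[[[0, 0, 0, 0, 0, 0, 5.75], [0, 0, 0, 0, 0, 0, 5.75], [0, 0, 0, 0, 0, 0, 5.75], [0, 0, 0, 0, 0, 0, 5.75], [0, 0, 0, 0, 0, 0, 5.75], [0, 0, 0, 0, 0, 0, 0], [0, 0, 0, 0, 0, 0, 0]]]'

```text
time: 13.15
tcp_pos: [0.5363, -0.0139, 0.1465]
ee_rot: [1.979, 2.433, 0.007]
force: [3.9, 4.1, 5.6]
opening: 0.0112
finger_force: 44.7
```

jog_arm --steps '[[[0, 0, 0, 0, 0, 0, 5.75], [0, 0, 0, 0, 0, 0, 5.75], [0, 0, 0, 0, 0, 0, 5.75], [0, 0, 0, 0, 0, 0, 5.75], [0, 0, 0, 0, 0, 0, 5.75], [0, 0, 0, 0, 0, 0, 0], [0, 0, 0, 0, 0, 0, 0]]]'

```text
time: 13.85
tcp_pos: [0.5365, -0.0139, 0.1464]
ee_rot: [2.522, 1.866, 0.009]
force: [5.7, 3.8, 4.6]
opening: 0.011
finger_force: 44.6
```

Run:
```python
from h import *
from bench import imaging
togo(.5361,-.0141,.1464)
c=imaging.calibration("wrist");p,d=imaging.grab_frame("wrist");np.savez("w6.npz",p=p,d=d,**c)
cv2.imwrite("pics/w6.png",cv2.resize(p[:,:,::-1],(800,600),interpolation=cv2.INTER_CUBIC))
```

```text
t 13.85 tcp [ 0.5365 -0.0139  0.1464] yaw_y -17.0 tilt [ 0.007 -0.    -1.   ] j6 [-0.25  0.14  1.8   0.    1.2   0.04] open 0.011
tool shift [-0.0003 -0.0004  0.    ]
```

View pics/w6.png

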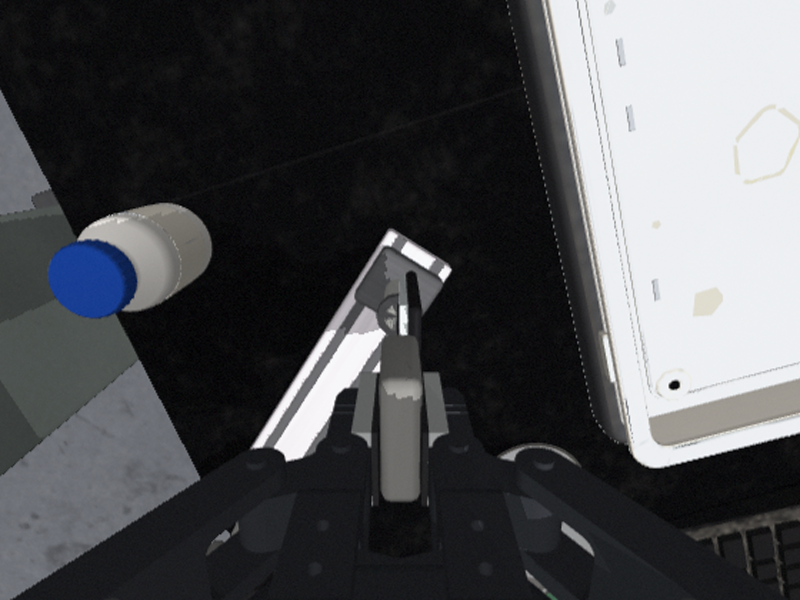

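The grip bar is held upright between the pads at about (402,440) in this view, in line with the tool, and the mirror below it is turned toward the valve. I'll check the bar's angle against the tool.

Run:
```python
from h import *
c=np.load("w6.npz");d=c["d"];V=c["view"];R=V[:3,:3]
v,u=np.mgrid[0:420,0:560]
W=(np.stack([(u-c["cx"])/c["fx"]*d,(v-c["cy"])/c["fy"]*d,d],-1)-V[:3,3])@R
# right and left edges of the bar's top face, row by row
m=(abs(W[...,2]-.173)<.006)&(np.hypot(W[...,0]-.536,W[...,1]+.014)<.03)
print(m.sum(),np.median(W[m][:,2]))
k=max(cv2.findContours(m.astype(np.uint8),0,2)[0],key=cv2.contourArea)
P=np.array([onplane(c,*q[0],.173)[:2] for q in k]);b=cv2.minAreaRect((P*1000).astype(np.float32));print(b)
# upper edge of mirror frame (z .127), dark, sampled by depth
m=(abs(W[...,2]-.127)<.004)&(np.hypot(W[...,0]-.536,W[...,1]+.014)<.045)
Q=W[m][:,:2]
if len(Q)>10:
    l=cv2.fitLine((Q*1000).astype(np.float32),2,0,.01,.01).ravel();print(len(Q),"frame line",np.degrees(np.arctan2(l[1],l[0])))
```

```text
3644 0.17142706246170222
((534.4343872070312, -10.633113861083984), (35.26780700683594, 34.66368103027344), 33.45975112915039)
230 frame line 80.34949
```

Run:
```python
from h import *
c=np.load("w6.npz");g=c["p"].astype(int).mean(2)
for r in(250,265,285,300,320,335): print(r,g[r,255:312:2].astype(int))
L=[];Rr=[]
for r in range(284,340,2):
    row=g[r,255:312];s=np.diff(row)
    i=np.argmax(s[8:20])+8; j=np.argmin(s[30:45])+30
    L.append(onplane(c,255+i+.5,r,.173)[:2]);Rr.append(onplane(c,255+j+.5,r,.173)[:2])
for n,P in(("L",L),("R",Rr)):
    l=cv2.fitLine((np.array(P)*1000).astype(np.float32),cv2.DIST_HUBER,0,.01,.01).ravel();print(n,np.degrees(np.arctan2(l[1],l[0])),l[2:])
```

```text
250 [246 216 110 108 110 110  65  68  69  71  71  71  71  72  73  71  71  75
  76  57  14   9  17  16  14  14  12  12  14]
265 [ 96  97  95  95  50  48  70  82  94 102 102 103 105 103 104 101 100 101
  90  80  50  99 100  99 100  99 100  13  12]
285 [ 96  94  96  50  18  32  99 104 106 108 109 109 109 108 107 108 107 105
  96  90  26  20  92  95  94  94  96  96  60]
300 [ 96  95  95  21  25  16  94 103 105 108 108 108 109 107 107 107 107 103
  96  89  20  20  23  97  94  94  95  95  96]
320 [ 26  21  21  37  38  19  85 100 104 107 109 106 107 107 107 106 106 103
  94  84  29  37  38  23  23  26  23  25  23]
335 [ 23  22  18  36  35  21  79  96 104 109 107 108 106 108 107 107 106 101
  95  78  31  35  34  23  24  23  24  22  24]
L 72.2575 [528.38824 -15.49438]
R 73.70481 [539.9477   -15.208329]
```

The bar's edges give a normal of 163.0°, against 162.95° needed. The hold is steady, so I'm handing it in.

```bash
python3 -c "
from bench import robot
print(robot.finish_job())"
```

```text
the job is handed in; nothing more can be done
None
```

I turned the valve lever to about 45° and let go of it, then turned the mirror so its normal points at 163.0° (162.95° needed for the camera to see the post). The gripper is still holding it there by its grip bar, and I handed the job in at about 14 s; nothing came back on whether it passed.

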